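# Check slot depths of routed stand blocks in a cam clamp and sort them

### The job

The two or three slotted stand blocks lie in a row in the order they came off the router: taking them from left to right as the robot sees them, lay each one slot up in the jig's pocket, swing the cam lever fully shut so that the cam grips it, and push the sprung probe of the depth gauge down into its slot until the gauge's base sits flat on the block, keeping it there for about half a second to read the depth. Blocks whose slot is the full 10 mm deep go slot up into the rimmed tray; those that are only 6 mm deep go slot up on the flat board with the batten, for another pass. Finish with the gauge standing on its slotted stand, probe down in the stand's slot, and the cam lever swung open; leave everything else where it lies.

Things in the scene. Friction and masses are not known exactly. Their poses are not given: they have to be found in the camera images.
- block_a: pine stand block 80 long (x) x 44 wide (y) x 38 mm high (z), a straight 10 mm wide slot along its whole length in the middle of the top; the slot is either 10 mm or only 6 mm deep, not known beforehand. About 0.08 kg. Origin: centre of its underside. It may be absent (None from the start).
- block_b: pine stand block 80 long (x) x 44 wide (y) x 38 mm high (z), a straight 10 mm wide slot along its whole length in the middle of the top; the slot is either 10 mm or only 6 mm deep, not known beforehand. About 0.08 kg. Origin: centre of its underside. It may be absent (None from the start).
- block_c: pine stand block 80 long (x) x 44 wide (y) x 38 mm high (z), a straight 10 mm wide slot along its whole length in the middle of the top; the slot is either 10 mm or only 6 mm deep, not known beforehand. About 0.08 kg. Origin: centre of its underside. It may be absent (None from the start).
- block_d: pine stand block 80 long (x) x 44 wide (y) x 38 mm high (z), a straight 10 mm wide slot along its whole length in the middle of the top; the slot is either 10 mm or only 6 mm deep, not known beforehand. About 0.08 kg. Origin: centre of its underside. It may be absent (None from the start).
- gauge: depth gauge: steel base bar 26 (x) x 56 (y) x 9 mm, with an upright black body 18 (x) x 36 (y) mm up to 67 mm above the base's underside; a 5 mm steel rod runs through, 14 mm out below, 12 mm out on top. 0.165 kg. Origin: centre of the base's underside, z up. Grip it across its 36 mm width (y), about 42 mm above the underside. On a block, its y lies along the block's y, either way.
- probe (a joint): how far the gauge's sprung probe is pushed in, m: 0 = fully out (14 mm below the base), at most 0.0135. Slot depth = 14 mm minus this while the base sits flat. The spring starts at 1.5 N and adds 0.3 N per mm. A red pointer on the gauge's scale and the rod's top end rise by as much.
- probe_tip (a point): the lower end of the gauge's probe, on the gauge's axis, 14 mm below the base's underside when fully out.
- gauge_stand: fixed dark wooden stand of the gauge, 100 (x) x 80 (y) x 30 mm high, with a slot 16 mm wide and 18 mm deep along x through the middle of its top. The gauge stands on top, base across the slot (gauge y along stand y), probe hanging in the slot. Origin: centre of its underside.
- jig: fixed jig: plywood plate 144 x 160 x 12 mm (y -98 to +62 mm) with a pocket for one block, length along x, between end stops (inner faces at x = -42.5 and +42.5 mm), a fence (inner face at y = +24.5 mm) and a round cam (its face at y = -24.5 mm with the lever fully open). Stops, fence and cam rise 12 mm above the plate. Origin: on the plate's underside, below the pocket's middle.
- pocket (a point): middle of the jig's open pocket, on the plate's upper face, 12 mm above the jig's origin. A clamped block lies about 2.5 mm from here towards the fence (+y of the jig), and may be up to 2.5 mm off along x.
- cam_lever (a joint): angle of the jig's cam lever, rad: 0 = shut, lever along the jig's +x, cam pressing the block against the fence; 1.6 = fully open, lever along the jig's -y. Upright axis at cam_pivot; stays where left (about 1 N at the knob, a few N when the cam bites). Open it beyond 1.4 to load or unload; the cam begins to bite at about 0.4 and holds fully at 0.
- cam: wooden cam lever: an eccentric disc, 44 mm diameter, 12 mm thick, that presses on the block, in one piece with its arm. Origin: on the pivot axis, 12.5 mm above the underside of the jig.
- cam_pivot (a point): the cam lever's upright pivot axis, at the plate's upper face: x = 0, y = -45.8 mm in the jig's frame.
- cam_knob (a point): middle of the upright round knob (19 mm diameter, 30 mm high, its top 54.5 mm above the jig's underside) on the end of the lever, 78 mm from the pivot axis; the lever arm below it is 18 mm wide and its top is 24.5 mm above the jig's underside.
- tray: fixed rimmed wooden tray for finished blocks, 130 (x) x 170 (y) mm outside, walls 6 mm thick and 18 mm high, floor 6 mm thick. Origin: centre of its underside. Tray and board may be on either side.
- board: fixed flat grey board for blocks that need another pass, 130 (x) x 170 (y) x 9 mm, with a dark batten 16 mm wide and 12 mm high along its far (+x) edge. Origin: centre of its underside.
- bit_block: bystander: fixed wooden block 100 x 80 x 28 mm full of small rotary bits, 70 mm high overall. Origin: centre of its underside. It and the gauge's stand may be on either side.
- ply_tree: bystander: the flat plywood tree, loose, lying flat on the bench, to be left alone.
- file_tool: bystander: the blue-handled screwdriver, loose, lying flat on the bench, to be left alone.
- pliers: bystander: the pliers, loose, lying flat on the bench, to be left alone.
- try_square: bystander: the try square, loose, lying flat on the bench, to be left alone.

How it is judged:
By the outcome, as a careful person would: the job done as asked, in the order asked, and still so for the second after the job is handed in, with the robot touching nothing.
Of block_a, block_b, block_c, block_d only 2 to 3 are there at a start; the rules pass over those that are not, and their reading is None.
At some moment in a run one of block_a, block_b, block_c, block_d may be knocked a few centimetres aside while the robot is not near it.
It also fails if it takes over 210 s, if anything falls off the work surface, if the arm or the gripper's body presses on something with over 40 N, if the wrist force passes 120 N, or if a joint passes its speed limit or range.

### The arm

A 6-joint arm with a two-finger parallel gripper is mounted at the origin on the work surface. World frame = base frame: x ahead of the robot, y to its left, z up, the work surface at z = 0. Lengths are in m, angles in degrees, forces in N, time in s.
With the tool pointing down it reaches from about 0.3 to 0.95 m from the base axis. Payload 3.1 kg.
Tool frame: the origin (TCP) lies at the very end of the fingers, on their centre line; the grasp point (between the pads) lies 19 mm behind it; z points along the fingers, y is the line along which they close (so a half turn about z gives the same grasp; the last joint's range is limited). The gripper opens to 85 mm and grips with 20 to 120 N. Pads are 22 mm wide; open, the fingers measure 114 mm over their backs; the gripper's body (76 mm by 85 mm) begins 54 mm behind the grasp point. The pads swing forward as they close: fully open they stand 13 mm farther back than shut.
Start: joints at [-78.822, 17.653, 93.61, -0, 68.738, -3.994], TCP at [0.164, -0.603, 0.231] pointing down, gripper open.
Joint ranges: [-175.34, 175.34], [-45.06, 112.39], [2.9, 150.54], [-68.45, 248.45], [3.09, 151.38], [-168.51, 168.51]. Speed limits (degrees/s): [159.86, 159.86, 180, 180, 180, 180].

### API

Orientations are given as a 3x3 rotation matrix whose columns are the frame's x, y, z axes.
In Python, from rig import robot, optics gives the robot as it stands (robot), with the cameras (optics). Calls block until the motion is done:
- robot.move_to(position, orientation): joint-space move of the TCP to a pose.
- robot.servo_line(position, vel=0.15, rotation=None, stop_force=None): straight line of the TCP; rotation=None keeps the orientation; vel is the mean speed in m/s. With stop_force (N) it stops when the force on the tool has changed by that much, and returns True; else False.
- robot.goto_joints(angles): joint-space move.
- robot.set_gripper(opening, strength=None): opening from 0.0 (shut) to 1.0 (fully open); strength is the grip in N (None keeps the last); returns when the fingers have stopped.
- robot.sleep(seconds).
- robot.ik(position, orientation): joint angles nearest the present ones, or None.
- robot.get_state(): the state.
- optics.get_image(name): name is "scene" or "top"; returns the picture (400x640x3 uint8, red, green, blue); there is no depth.
- optics.calibration(name): a dict with "camera_matrix" (3x3 intrinsics, pixels), "camera_from_world" (4x4, takes a point from world to camera coordinates). Camera axes: x right, y down, z forward; pixel columns grow to the right and rows downward; lengths in m; the calibration is good to about 2 mm. A picture is of the moment at which its call begins. calibration takes no time and is no camera call.
A pose or a line that the arm cannot do raises robot.MotionError and nothing moves.
- robot.hand_in(): hands the job in; it is judged then, once.
The state is a dict: "clock": time; "qpos": joint angles; "qvel": joint speeds; "joint_torque": joint torques, N m; "eef_pos": TCP position; "tool_rot": TCP orientation; "contact_force": force on the tool from outside, world axes, zero at the start; "wrist_torque": the same for the moment, N m; "opening": opening from 0.0 (shut) to 1.0 (fully open); "grasp_force": force on a finger pad.
Only numpy, scipy, OpenCV 4.12 (cv2) and the standard library are available. Lean on these libraries where they do the work, as an engineer would, in place of code of your own. Each camera call takes 0.05 s, during which the arm holds its last target. There are 200 camera calls.

## Working session

There is one attempt and no reset: what is moved stays moved. The work goes in short steps, each a Python script; the robot and the scene stay as the last script left them, time stands still between calls to the robot, and variables do not carry over. Pictures are saved under pics/ and viewed, at most 14 in all, crops included, and the job is handed in when it is done.

```bash
ls; mkdir -p pics; python3 - <<'E'
from rig import robot, optics
import cv2,numpy as np
for n in("scene","top"):
    c=optics.calibration(n);print(n,np.round(c["camera_matrix"],1).tolist(),np.round(c["camera_from_world"],3).tolist())
    cv2.imwrite(f"pics/{n}0.png",optics.get_image(n)[:,:,::-1])
s=robot.get_state();print(s["clock"],s["eef_pos"],np.round(s["tool_rot"],3).tolist(),s["opening"])
E
```

```text
pics
rig.py
scene [[515.0, 0.0, 313.8], [0.0, 515.0, 197.1], [0.0, 0.0, 1.0]] [[0.329, 0.944, -0.0, -0.162], [0.577, -0.201, -0.791, -0.263], [-0.747, 0.26, -0.611, 1.721], [0.0, 0.0, 0.0, 1.0]]
top [[391.9, 0.0, 316.8], [0.0, 391.9, 205.0], [0.0, 0.0, 1.0]] [[-0.011, -1.0, -0.025, 0.02], [-0.997, 0.013, -0.081, 0.506], [0.081, 0.024, -0.996, 1.079], [0.0, 0.0, 0.0, 1.0]]
0.1 [ 0.16338162 -0.60246637  0.23011303] [[0.965, 0.262, -0.0], [0.262, -0.965, 0.002], [0.0, -0.002, -1.0]] 0.9956126406967891
```

View pics/scene0.png

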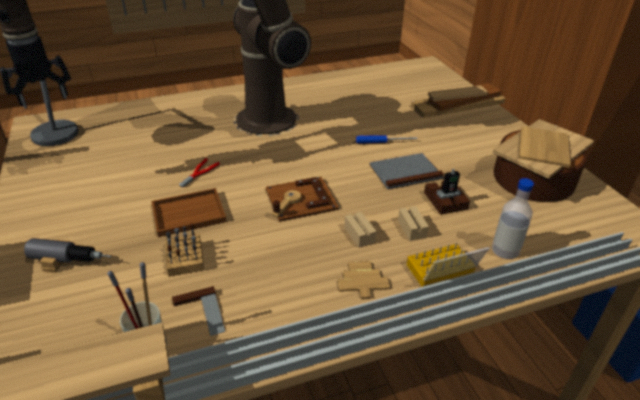

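View pics/top0.png

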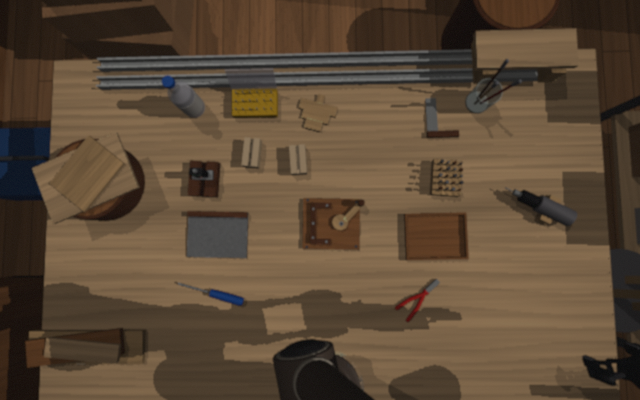

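Scene view: two blocks at about (360,228) and (413,222), gauge on its stand at (448,190), jig at (303,197). Top view: blocks at (250,152) and (297,160), gauge (203,178), jig (332,223), board (217,236), tray (435,236). I zoom in for details.

```bash
python3 - <<'E'
import cv2,numpy as np
t=cv2.imread("pics/top0.png");s=cv2.imread("pics/scene0.png")
f=lambda im,x,y,w,h,k:cv2.convertScaleAbs(cv2.resize(im[y:y+h,x:x+w],None,fx=k,fy=k,interpolation=cv2.INTER_CUBIC),alpha=1.6)
cv2.imwrite("pics/tz.png",f(t,180,130,200,130,4))
cv2.imwrite("pics/sz.png",f(s,255,150,220,110,3.6))
E
```

```text
(no output)
```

View pics/tz.png

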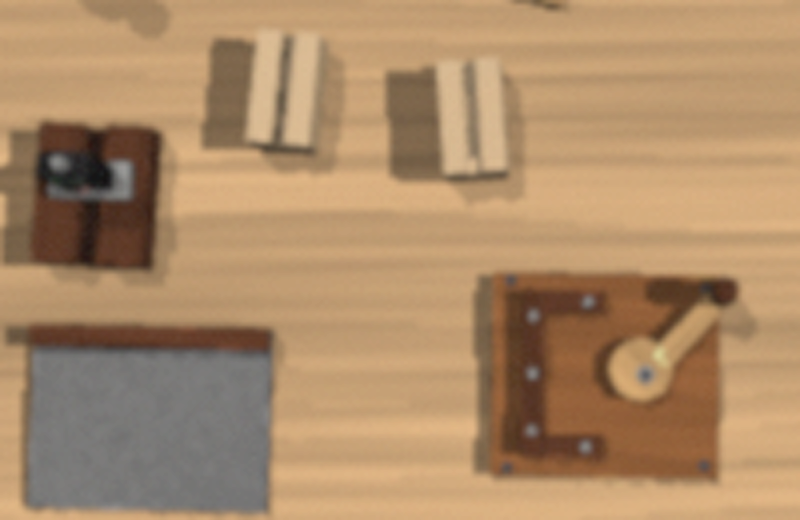

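View pics/sz.png

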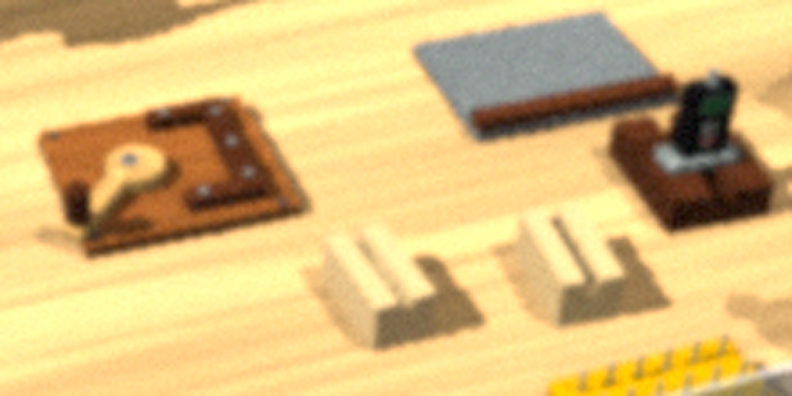

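Left to right: block 1 at top px (250,152), block 2 at (297,160), both slot up. The jig's fence is on the left (world +y), so the jig axes are about the world axes. The lever is half open, with its knob at (363,202). Now I measure.

```bash
cat > h.py <<'E'
import cv2,numpy as np
from rig import robot, optics
CAL={n:(optics.calibration(n)["camera_matrix"],optics.calibration(n)["camera_from_world"]) for n in("top","scene")}
def ray(n,px):
    K,T=CAL[n];R=T[:3,:3];c=-R.T@T[:3,3]
    d=(R.T@np.linalg.inv(K)@np.c_[np.atleast_2d(px),np.ones(len(np.atleast_2d(px)))].T).T
    return c,d
def plane(n,px,z):
    c,d=ray(n,px);return (c+d*((z-c[2])/d[:,2])[:,None])
def proj(n,p):
    K,T=CAL[n];q=K@(T[:3,:3]@np.asarray(p,float)+T[:3,3]);return q[:2]/q[2]
def tri(pt,ps):
    P=[CAL[n][0]@CAL[n][1][:3] for n in("top","scene")]
    X=cv2.triangulatePoints(*P,np.array(pt,float).reshape(2,1),np.array(ps,float).reshape(2,1)).ravel();return X[:3]/X[3]
def rect(n,contour,z):
    """contour pixels -> min-area rectangle on plane z: centre, long, short, yaw(deg) of long axis from world x in (-90,90]"""
    p=plane(n,contour.reshape(-1,2).astype(float),z)[:,:2]
    (c,(w,h),a)=cv2.minAreaRect((p*1000).astype(np.float32))
    if w<h: w,h,a=h,w,a+90
    return np.array(c)/1000,w,h,(a+90)%180-90
def blobs(mask,amin,amax):
    cs,_=cv2.findContours(mask.astype(np.uint8),cv2.RETR_EXTERNAL,cv2.CHAIN_APPROX_NONE)
    return [c for c in cs if amin<cv2.contourArea(c)<amax]
def up(im,k=4):
    """upsampled image; pixel u in it corresponds to (u+.5)/k-.5"""
    return cv2.resize(im,None,fx=k,fy=k,interpolation=cv2.INTER_CUBIC)
E
python3 - <<'E'
from h import *
for n in("top","scene"):
    im=cv2.imread(f"pics/{n}0.png");hsv=cv2.cvtColor(im,cv2.COLOR_BGR2HSV)
    pts={"top":dict(b1=(246,152),b1r=(256,152),bench=(275,190),plate=(345,240),stop=(313,225),board=(215,240),batten=(215,213),tray=(435,236),traywall=(435,213),stand=(215,185),shadow=(235,150),cam=(339,215),knob=(363,202)),
     "scene":dict(b1=(405,222),b1s=(415,234),b2=(352,230),b2s=(364,242),bench=(330,230),plate=(275,195),board=(400,170),batten=(415,178),tray=(190,213),stand=(445,205))}[n]
    for k,(x,y) in pts.items(): print(n,k,hsv[y,x],end="; ")
    print("cam",-CAL[n][1][:3,:3].T@CAL[n][1][:3,3])
E
```

```text
top b1 [ 17  81 135]; top b1r [ 17  83 135]; top bench [ 16 104 118]; top plate [ 13 152  92]; top stop [  8 106  58]; top board [ 0  3 77]; top batten [ 10 149  65]; top tray [ 13 152  89]; top traywall [ 14 135  87]; top stand [  9 143  48]; top shadow [ 16 107  76]; top cam [ 16 117 113]; top knob [ 10 130  63]; cam [ 0.41705081 -0.01303994  1.11679698]
scene b1 [ 19 105 143]; scene b1s [ 17 111  83]; scene b2 [ 19 102 143]; scene b2s [ 18 114  76]; scene bench [ 18 123 189]; scene plate [ 14 183 117]; scene board [75  5 94]; scene batten [ 10 193  58]; scene tray [ 13 189 116]; scene stand [  9 162  52]; cam [ 1.49054229 -0.34844542  0.84421961]
```

```bash
python3 - <<'E'
from h import *
k=4
im=up(cv2.imread("pics/top0.png"),k);H,S,V=cv2.split(cv2.cvtColor(cv2.GaussianBlur(im,(0,0),2),cv2.COLOR_BGR2HSV))
def reg(m,x0,y0,x1,y1):
    r=np.zeros(m.shape,bool);r[y0*k:y1*k,x0*k:x1*k]=1;return (m&r).astype(np.uint8)
def show(name,m,z,a0):
    m=cv2.morphologyEx(m,cv2.MORPH_CLOSE,np.ones((21,21)))
    for c in blobs(m,a0,1e6):
        C=(c+.5)/k-.5
        print(name,"area",cv2.contourArea(c)/16,[ (np.round(v,4).tolist() if np.ndim(v) else round(v,1)) for v in rect("top",C,z)], "px",C.reshape(-1,2).mean(0).round(1))
show("block",reg((S<95)&(V>112),230,130,315,180),.038,2000)
show("board",reg((S<50)&(V>50),180,205,255,265),.009,8000)
show("jig",reg((S>125)&(H<16),295,185,375,260),.012,8000)
show("tray",reg((S>122)&(H<16),395,205,475,265),.018,8000)
show("stand",reg((V<62),186,155,222,200),.03,2000)
show("gbase",reg((S<60)&(V>70),186,155,222,200),.039,200)
# screws
m=reg((S<80)&(V>50)&(V<130),295,185,375,260)
for c in blobs(m,15,600):
    p=((c+.5)/k-.5).reshape(-1,2).mean(0);print("screw",p.round(2),plane("top",p,.012)[0][:2].round(4),plane("top",p,.024)[0][:2].round(4),cv2.contourArea(c)/16)
E
```

```text
block area 437.4375 [[0.6369, 0.0655], 80.5, 46.8, 3.6] px [297.6 158.1]
block area 431.40625 [[0.6595, 0.1968], 80.5, 47.8, -5.3] px [250.5 150.9]
board area 2356.84375 [[0.4206, 0.2989], 171.4, 113.5, 88.3] px [217.  236.8]
jig area 2855.28125 [[0.4541, -0.0297], 171.9, 142.5, 88.1] px [331.5 223. ]
tray area 2900.78125 [[0.4163, -0.3155], 172.9, 130.1, -89.5] px [436. 236.]
stand area 993.90625 [[0.5835, 0.3334], 97.9, 87.7, -2.9] px [203.8 178.9]
gbase area 33.21875 [[0.5949, 0.3115], 26.2, 12.6, -3.0] px [210.  174.4]
screw [325.88 241.15] [ 0.4047 -0.0104] [ 0.4048 -0.0104] 7.5
screw [312.49 237.14] [0.4163 0.0271] [0.4163 0.0266] 6.8125
screw [312.74 222.86] [0.4564 0.026 ] [0.456  0.0255] 9.0
screw [340.92 223.08] [ 0.4548 -0.0534] [ 0.4544 -0.0529] 14.84375
screw [312.88 208.42] [0.4972 0.0251] [0.4964 0.0247] 7.625
screw [326.56 205.16] [ 0.506  -0.0137] [ 0.505  -0.0137] 7.65625
```

```bash
python3 - <<'E'
from h import *
k=4
im=up(cv2.imread("pics/scene0.png"),k);H,S,V=cv2.split(cv2.cvtColor(cv2.GaussianBlur(im,(0,0),2),cv2.COLOR_BGR2HSV))
def reg(m,x0,y0,x1,y1):
    r=np.zeros(m.shape,bool);r[y0*k:y1*k,x0*k:x1*k]=1;return (m&r).astype(np.uint8)
def show(name,m,z,a0,cl=21):
    m=cv2.morphologyEx(m,cv2.MORPH_CLOSE,np.ones((cl,cl)))
    for c in blobs(m,a0,1e6):
        C=((c+.5)/k-.5).astype(np.float32);M=cv2.moments(C)
        print(name,cv2.contourArea(C),[(np.round(v,4).tolist() if np.ndim(v) else round(v,1)) for v in rect("scene",C,z)],"cen",np.round([M["m10"]/M["m00"],M["m01"]/M["m00"]],2))
show("block",reg((S<114)&(V>100),340,205,435,248),.038,2000)
show("board",reg((S<60)&(V>60),365,145,442,190),.009,8000)
show("tray",reg((S>140)&(H<16.5),145,180,232,240),.018,8000)
show("jig",reg((S>145)&(H<16.5),260,170,345,225),.012,8000)
show("stand",reg((V<75),423,160,472,215),.03,2000)
show("gb",reg((S<70)&(V>75),430,180,465,205),.039,100,5)
m=reg((S<90)&(V>60),290,170,330,212)
for c in blobs(m,15,900):
    p=((c+.5)/k-.5).reshape(-1,2).mean(0);print("screw",p.round(2),cv2.contourArea(c)/16,plane("scene",p,.024)[0].round(4))
print("pred block tops",[proj("scene",p).round(1) for p in([.6369,.0655,.038],[.6595,.1968,.038])])
print("pivot",proj("scene",[.4544,-.0529,.0245]))
E
```

```text
block 616.28125 [[0.6533, 0.0572], 115.7, 66.9, 2.6] cen [357.84 226.23]
block 580.71875 [[0.6758, 0.1871], 117.5, 66.0, -5.9] cen [411.2  219.96]
board 1106.375 [[0.4233, 0.2952], 172.5, 110.7, 89.2] cen [402.17 166.88]
tray 2457.9375 [[0.4282, -0.3155], 174.4, 151.7, -89.2] cen [187.89 211.3 ]
jig 2137.6875 [[0.4622, -0.0261], 166.6, 154.1, 88.2] cen [301.12 198.27]
stand 1369.03125 [[0.5844, 0.3321], 184.0, 108.4, -19.4] cen [445.11 191.66]
gb 39.0625 [[0.5987, 0.316], 34.6, 27.0, -87.1] cen [441.25 193.78]
screw [311.14 202.74] 2.875 [ 0.508  -0.0133  0.024 ]
screw [323.58 197.28] 3.65625 [0.497  0.0247 0.024 ]
screw [290.62 193.9 ] 4.3125 [ 0.4549 -0.0521  0.024 ]
screw [318.79 188.62] 3.4375 [0.4574 0.0256 0.024 ]
screw [314.21 180.26] 1.21875 [0.4175 0.0266 0.024 ]
pred block tops [array([359.5, 222.8]), array([412.8, 217. ])]
pivot [290.25088547 193.70694707]
```

```bash
python3 - <<'E'
from h import *
t=cv2.imread("pics/top0.png");s=cv2.imread("pics/scene0.png")
f=lambda im,x,y,w,h,k:cv2.convertScaleAbs(cv2.resize(im[y:y+h,x:x+w],None,fx=k,fy=k,interpolation=cv2.INTER_CUBIC),alpha=1.7)
a=np.hstack([f(s,340,205,50,43,8),f(s,394,200,50,43,8)]);b=np.hstack([f(s,422,163,50,32,8),f(t,184,160,50,32,8)])
cv2.imwrite("pics/z2.png",np.vstack([a,b]))
E
```

```text
(no output)
```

View pics/z2.png

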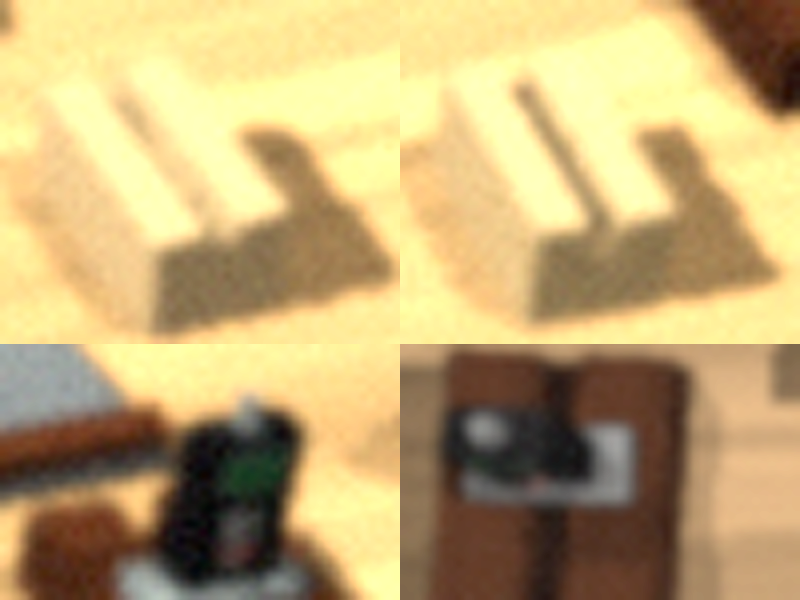

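```bash
python3 - <<'E'
from h import *
def corners(c,yaw,L=.08,W=.044):
    a=np.radians(yaw);R=np.array([[np.cos(a),-np.sin(a)],[np.sin(a),np.cos(a)]])
    return [np.r_[c+R@np.array([sx*L/2,sy*W/2]),.038] for sx,sy in((1,-1),(1,1),(-1,-1))]
for n,c,y,ps in(("b2",[.6369,.0655],3.6,[(357.9,234.7),(375.3,229.7),(344.7,215.6)]),("b1",[.6595,.1968],-5.3,[(409.7,228.1),(427.5,225.1),(399.0,208.5)])):
    for q,p in zip(corners(np.array(c),y),ps): print(n,q.round(4),tri(proj("top",q),p).round(4))
for n,t,s in(("fence3",(312.88,208.42),(323.58,197.28)),("fence2",(312.74,222.86),(318.79,188.62)),("fence1",(312.49,237.14),(314.21,180.26)),("stop+",(326.56,205.16),(311.14,202.74)),("pivot",(340.92,223.08),(290.62,193.9)),("rodtop",(194.6,170.3),(452.6,169.3)),("board",(217,236.8),(402.17,166.88))):
    print(n,tri(t,s).round(4))
print("gbase",plane("top",(202.3,174.3),.039),"knob@.0545",plane("top",(363.5,202.5),.0545), proj("scene",plane("top",(363.5,202.5),.0545)[0]))
E
```

```text
b2 [0.6782 0.0461 0.038 ] [0.6772 0.0447 0.0402]
b2 [0.6754 0.09   0.038 ] [0.6748 0.0896 0.0406]
b2 [0.5984 0.041  0.038 ] [0.5988 0.0419 0.0371]
b1 [0.6973 0.1712 0.038 ] [0.6962 0.1696 0.0404]
b1 [0.7014 0.215  0.038 ] [0.7006 0.2142 0.0405]
b1 [0.6176 0.1786 0.038 ] [0.6181 0.1796 0.0375]
fence3 [0.4964 0.0249 0.0235]
fence2 [0.4561 0.0259 0.023 ]
fence1 [0.4164 0.0269 0.0231]
stop+ [ 0.5054 -0.0129  0.0219]
pivot [ 0.4546 -0.0523  0.0239]
rodtop [0.5955 0.333  0.1063]
board [0.4192 0.2954 0.0091]
gbase [[0.59511079 0.33282279 0.039     ]] knob@.0545 [[ 0.50842404 -0.11394987  0.0545    ]] [272.8067161  201.46135071]
```

```bash
cat >> h.py <<'E'
def R(th):
    c,s=np.cos(np.radians(th+180)),np.sin(np.radians(th+180));return np.array([[c,s,0],[s,-c,0],[0,0,-1.]])
def st(): 
    s=robot.get_state();print("t%.1f tcp %s F %s open %.3f grasp %.1f"%(s["clock"],np.round(s["eef_pos"],4),np.round(s["contact_force"],1),s["opening"],s["grasp_force"]),flush=True);return s
YAW=-1.7; PIV=np.array([.4545,-.0525])   # jig
def knob(a,ext=0):
    """knob xy and direction (deg) at lever angle a (rad)"""
    d=YAW-np.degrees(a);r=np.radians(d);return PIV+.078*np.array([np.cos(r),np.sin(r)]),d
def swing(a0,a1,n,stop=None):
    for a in np.linspace(a0,a1,n+1)[1:]:
        p,d=knob(a)
        if robot.servo_line([*p,.032],vel=.12,rotation=R(d),stop_force=stop): print("stopped at",a);return True
E
python3 - <<'E'
from h import *
robot.set_gripper(.6,30)
p,d=knob(.81)
robot.move_to([*p,.15],R(d));st()
robot.servo_line([*p,.032],vel=.15,stop_force=8);st()
robot.set_gripper(0,20);st()
robot.set_gripper(.33,20);st()
swing(.81,1.6,5);st()
swing(1.6,1.68,1,15);st()
robot.set_gripper(0,20);st()
robot.set_gripper(.6,30);st()
E
```

```text
t2.7 tcp [ 0.5068 -0.1115  0.1502] F [-0.1 -0.1 -0.7] open 0.603 grasp 0.0
t3.6 tcp [ 0.5074 -0.111   0.0327] F [ 0.2 -0.1  0.1] open 0.596 grasp 0.0
t4.0 tcp [ 0.5079 -0.1109  0.0332] F [ 1.1 -0.5  3.3] open 0.212 grasp 20.9
t4.3 tcp [ 0.506  -0.1104  0.0317] F [ 0.6 -0.1  0.2] open 0.330 grasp 0.0
t5.8 tcp [ 0.4502 -0.1303  0.032 ] F [ 1.3  0.4 -0.2] open 0.332 grasp 0.0
t6.1 tcp [ 0.4452 -0.1302  0.0325] F [ 2.  -1.7  0.7] open 0.333 grasp 0.9
t6.3 tcp [ 0.4495 -0.1309  0.0333] F [10.4  0.8 -5.8] open 0.214 grasp 22.9
t6.7 tcp [ 0.4429 -0.1295  0.0316] F [0.5 0.4 0.8] open 0.599 grasp 0.0
```

```bash
cat >> h.py <<'E'
def find_blocks(name=None):
    k=4;raw=cv2.cvtColor(optics.get_image("top"),cv2.COLOR_RGB2BGR)
    if name: cv2.imwrite(f"pics/{name}.png",raw)
    im=up(raw,k);H,S,V=cv2.split(cv2.cvtColor(cv2.GaussianBlur(im,(0,0),2),cv2.COLOR_BGR2HSV))
    m=np.zeros(S.shape,np.uint8);m[115*k:200*k,222*k:345*k]=((S<95)&(V>112))[115*k:200*k,222*k:345*k]
    m=cv2.morphologyEx(cv2.morphologyEx(m,cv2.MORPH_CLOSE,np.ones((21,21))),cv2.MORPH_OPEN,np.ones((21,21)))
    out=[rect("top",(c+.5)/k-.5,.038) for c in blobs(m,4000,12000)]
    out=sorted([o for o in out if 76<o[1]<85 and 42<o[2]<51],key=lambda o:-o[0][1])
    for o in out: print("block",o[0].round(4),np.round(o[1:],1))
    return out
ORG=PIV+.0458*np.array([-np.sin(np.radians(YAW)),np.cos(np.radians(YAW))])  # jig origin xy
def jig(x,y):
    r=np.radians(YAW);return ORG+np.array([np.cos(r)*x-np.sin(r)*y,np.sin(r)*x+np.cos(r)*y])
def carry(xy,yaw,z,h=.13):
    robot.move_to([*xy,h],R(yaw));return robot.servo_line([*xy,z],vel=.12,stop_force=8)
def lift(z=.13): 
    p=robot.get_state()["eef_pos"];robot.servo_line([p[0],p[1],z],vel=.2)
def pick_block(xy,yaw,z,op=.85):
    robot.set_gripper(op,40)
    if carry(xy,yaw,z): print("TOUCH on pick")
    st();robot.set_gripper(0,45);st();lift();s=st();return s["opening"]
E
python3 - <<'E'
from h import *
lift(.15)
b=find_blocks("t1")
c,_,_,yaw=b[0]
if len(b)==2: print(pick_block(c,yaw,.015)); print("origin",ORG)
E
```

```text
block [0.659  0.1976] [80.4 47.2 -4.8]
block [0.6366 0.065 ] [81.3 47.1  3.2]
t10.4 tcp [0.6601 0.1979 0.0161] F [0.1 0.7 0.8] open 0.853 grasp 0.0
t10.8 tcp [0.6602 0.1979 0.0164] F [-0.2 -0.8  3.6] open 0.500 grasp 48.2
t11.5 tcp [0.6588 0.1976 0.1285] F [-1.   0.6 -0.6] open 0.502 grasp 47.7
0.5020820503817656
origin [ 0.45585871 -0.00672016]
```

```bash
python3 - <<'E'
from h import *
xy=jig(.0008,0)
robot.move_to([*xy,.10],R(YAW));robot.servo_line([*xy,.05],vel=.12);robot.sleep(.3);st()
print(robot.servo_line([*xy,.0275],vel=.05,stop_force=6));st()
robot.set_gripper(.68,40);st();robot.sleep(.2);lift(.2)
robot.move_to([.40,-.25,.25],R(YAW));find_blocks("t2")
cv2.imwrite("pics/s2.png",optics.get_image("scene")[:,:,::-1])
t=cv2.imread("pics/t2.png");s=cv2.imread("pics/s2.png")
f=lambda im,x,y,w,h,k:cv2.convertScaleAbs(cv2.resize(im[y:y+h,x:x+w],None,fx=k,fy=k,interpolation=cv2.INTER_CUBIC),alpha=1.7)
cv2.imwrite("pics/z3.png",np.hstack([f(t,295,190,75,75,5),f(s,260,160,80,75,5)]))
E
```

```text
t13.5 tcp [ 0.4574 -0.0068  0.0508] F [ 0.  -0.3 -1.3] open 0.505 grasp 47.7
True
t13.9 tcp [ 0.4562 -0.0067  0.0281] F [-0.1 -0.4  3.2] open 0.506 grasp 48.5
t14.2 tcp [ 0.4553 -0.0066  0.0278] F [-0.1 -1.1  0.1] open 0.680 grasp 0.0
block [0.6656 0.0827] [80.  48.   1.7]
```

View pics/z3.png

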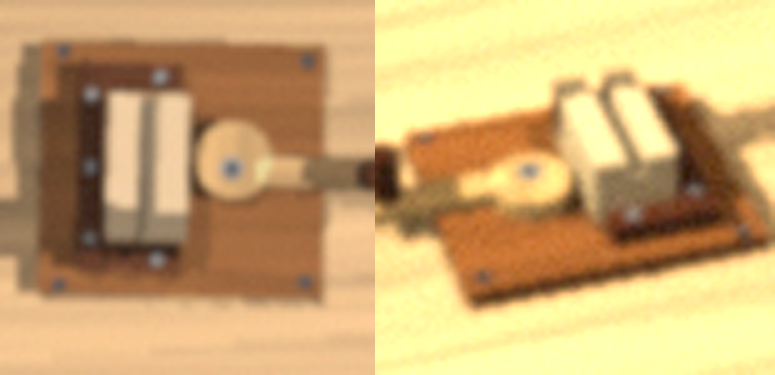

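Block 1 is seated in the pocket between the stops with its slot up, and the lever is open (knob to the right). Block 2 has been knocked to (.666,.083), still the only one remaining in the row.

```bash
cat >> h.py <<'E'
def shut():
    robot.set_gripper(.6,30);p,d=knob(1.6)
    robot.move_to([*p,.13],R(d));print(robot.servo_line([*p,.032],vel=.15,stop_force=8))
    robot.set_gripper(.33,30);swing(1.6,0,9);st();swing(0,-.16,2,18);st()
    robot.sleep(.2)
def openlever():
    robot.set_gripper(.6,30);p,d=knob(0)
    robot.move_to([*p,.13],R(d));print(robot.servo_line([*p,.032],vel=.15,stop_force=8))
    robot.set_gripper(.33,30);swing(0,1.6,9);swing(1.6,1.72,2,15);st()
    robot.set_gripper(.6,30);lift(.15)
E
python3 - <<'E'
from h import *
shut()
robot.set_gripper(.6,30);lift(.2)
robot.move_to([.40,-.25,.25],R(YAW));find_blocks("t3")
t=cv2.imread("pics/t3.png")
f=lambda im,x,y,w,h,k:cv2.convertScaleAbs(cv2.resize(im[y:y+h,x:x+w],None,fx=k,fy=k,interpolation=cv2.INTER_CUBIC),alpha=1.7)
cv2.imwrite("pics/z4.png",f(t,295,190,75,75,7))
E
```

```text
False
t22.5 tcp [ 0.5322 -0.0552  0.032 ] F [-0.8 -1.8  0. ] open 0.329 grasp 0.9
t23.0 tcp [ 0.5307 -0.05    0.0319] F [ -4.5 -26.7  -1.3] open 0.332 grasp 12.8
block [0.6656 0.0827] [80.5 47.7  2.4]
```

View pics/z4.png

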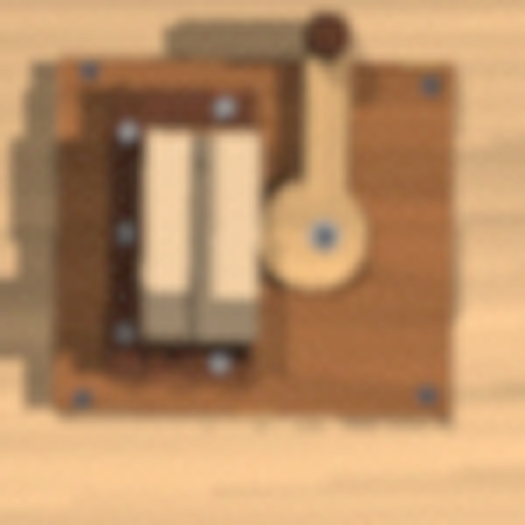

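The lever is along +x (knob at the top) and the cam is pressing the block against the fence. Next the gauge.

```bash
cat >> h.py <<'E'
G=np.array([.595,.333]);GY=-3.
def pick_gauge():
    robot.set_gripper(.75,40);print("touch",carry(G,GY,.053,.17));st()
    robot.set_gripper(0,50);g=st();lift(.19);st();return g["eef_pos"]
def probe(xy,yaw,zseat):
    """lower onto the block, logging the vertical force; zseat = TCP z with base flat on block"""
    robot.move_to([*xy,zseat+.06],R(yaw));robot.servo_line([*xy,zseat+.02],vel=.12);robot.sleep(.5)
    f0=robot.get_state()["contact_force"][2];L=[]
    for dz in np.arange(.016,-.0051,-.001):
        robot.servo_line([*xy,zseat+dz],vel=.03);robot.sleep(.06);s=robot.get_state()
        f=s["contact_force"][2]-f0;L.append((round((s["eef_pos"][2]-zseat)*1000,1),round(f,1)))
        if f>9 or (dz>.0095 and f>1.2): break
    print(L);return L
E
python3 - <<'E'
from h import *
a=plane("top",[(295+203.5/7-.43,190+140.5/7-.43),(295+195.5/7-.43,190+335.5/7-.43)],.050);print(a.round(4),jig(.04,.0025),jig(-.04,.0025))
g=pick_gauge();np.save("g.npy",g)
cv2.imwrite("pics/s4.png",optics.get_image("scene")[:,:,::-1])
E
```

```text
[[ 0.4907 -0.0055  0.05  ]
 [ 0.415  -0.0014  0.05  ]] [ 0.49591527 -0.00540791] [ 0.41595049 -0.00303461]
touch False
t29.2 tcp [0.596  0.3335 0.0542] F [-0.5 -0.1  0.1] open 0.754 grasp 0.0
t29.6 tcp [0.5959 0.3334 0.0543] F [ 0.4 -1.   2.9] open 0.415 grasp 50.5
t30.4 tcp [0.5946 0.3328 0.1881] F [-0.8  0.1 -2.2] open 0.417 grasp 50.1
```

```bash
python3 - <<'E'
from h import *
g=np.load("g.npy")
L=probe(jig(0,.0028),-2,.050+g[2]-.030);st()
robot.sleep(.8);st()
cv2.imwrite("pics/s5.png",optics.get_image("scene")[:,:,::-1])
E
```

```text
[(np.float64(15.7), np.float64(0.3)), (np.float64(15.0), np.float64(-0.4)), (np.float64(13.9), np.float64(-0.0)), (np.float64(13.0), np.float64(-0.0)), (np.float64(11.9), np.float64(-0.9)), (np.float64(10.9), np.float64(0.4)), (np.float64(10.0), np.float64(-1.4)), (np.float64(9.0), np.float64(-0.6)), (np.float64(8.0), np.float64(-0.3)), (np.float64(6.9), np.float64(0.1)), (np.float64(6.0), np.float64(-1.0)), (np.float64(5.0), np.float64(-0.4)), (np.float64(4.0), np.float64(0.1)), (np.float64(3.1), np.float64(1.2)), (np.float64(2.1), np.float64(2.0)), (np.float64(1.1), np.float64(1.9)), (np.float64(0.1), np.float64(2.6)), (np.float64(-0.0), np.float64(10.2))]
t38.4 tcp [ 0.4562 -0.004   0.0743] F [-3.7  0.2  9.1] open 0.417 grasp 51.4
t39.2 tcp [ 0.4561 -0.004   0.0743] F [-2.6 -0.1  9.4] open 0.412 grasp 51.4
```

The force sets in at 4 mm above seating and the base seats at exactly 0, so block 1's slot is 10 mm deep and it goes to the tray. Next I return the gauge, open the lever, and move the block.

```bash
cat >> h.py <<'E'
def return_gauge():
    g=np.load("g.npy");lift(.17);robot.move_to([g[0]-.001,g[1],.15],R(GY));robot.servo_line([g[0]-.001,g[1],g[2]+.02],vel=.15);robot.sleep(.4)
    print("stop",robot.servo_line([g[0]-.001,g[1],g[2]-.0015],vel=.04,stop_force=4));st()
    robot.set_gripper(.7,40);robot.sleep(.2);lift(.17)
TRAY=np.array([.4165,-.3155]);TRAYY=0.8
BOARD=np.array([.4205,.2975]);BOARDY=-1.3
E
python3 - <<'E'
from h import *
return_gauge()
openlever()
cv2.imwrite("pics/s6.png",optics.get_image("scene")[:,:,::-1])
cv2.imwrite("pics/t6.png",optics.get_image("top")[:,:,::-1])
t=cv2.imread("pics/t6.png");s=cv2.imread("pics/s6.png")
f=lambda im,x,y,w,h,k:cv2.convertScaleAbs(cv2.resize(im[y:y+h,x:x+w],None,fx=k,fy=k,interpolation=cv2.INTER_CUBIC),alpha=1.7)
cv2.imwrite("pics/z5.png",np.hstack([f(t,185,130,200,130,2),f(s,255,140,220,130,1.8)[:,:396]][:1]+[cv2.resize(f(s,255,140,200,130,2),(400,260))]))
E
```

```text
stop True
t42.8 tcp [0.5946 0.3331 0.0542] F [0.3 0.2 2.8] open 0.418 grasp 50.6
False
t50.4 tcp [ 0.445  -0.1301  0.0329] F [ 6.9  1.1 -3.7] open 0.333 grasp 3.4
```

View pics/z5.png

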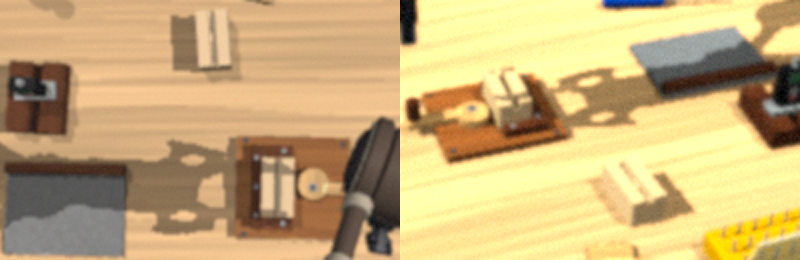

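The gauge is on its stand, the lever is open, and block 1 is still in the pocket. Now block 1 goes to the tray and block 2 to the jig.

```bash
cat >> h.py <<'E'
def place(xy,yaw,z):
    robot.move_to([*xy,.11],R(yaw));robot.servo_line([*xy,z+.02],vel=.15);robot.sleep(.3)
    print("stop",robot.servo_line([*xy,z-.001],vel=.05,stop_force=6));st()
    robot.set_gripper(.66,40);robot.sleep(.2);lift(.15)
def pick_placed(yaw=-2):
    o=pick_block(jig(-.0005,.0025),yaw,.0275,.68);return o
def load(b):
    print("held",pick_block(b[0],b[3],.015))
    place(jig(.0008,0),YAW,.0285)
E
python3 - <<'E'
from h import *
print(pick_placed())
place(TRAY+[0,.037],TRAYY,.022)
b=find_blocks("t7")
if len(b)==1: load(b[0])
shut();robot.set_gripper(.6,30);lift(.2)
robot.move_to([.40,-.25,.25],R(YAW))
t=optics.get_image("top")[:,:,::-1];cv2.imwrite("pics/t8.png",t)
f=lambda im,x,y,w,h,k:cv2.convertScaleAbs(cv2.resize(im[y:y+h,x:x+w],None,fx=k,fy=k,interpolation=cv2.INTER_CUBIC),alpha=1.7)
cv2.imwrite("pics/z6.png",f(t,290,185,190,85,4))
E
```

```text
t54.1 tcp [ 0.4561 -0.0043  0.028 ] F [ 0.1 -1.1  0.4] open 0.678 grasp 0.0
t54.4 tcp [ 0.4567 -0.005   0.0286] F [-0.7 -3.7  5.1] open 0.505 grasp 47.4
t55.1 tcp [ 0.4557 -0.0045  0.1292] F [-0.5  0.1 -0.3] open 0.501 grasp 47.3
0.5006056208932551
stop True
t57.5 tcp [ 0.4163 -0.2784  0.0223] F [-0.8  0.   4. ] open 0.505 grasp 48.5
block [0.6654 0.083 ] [80.3 47.7  2.7]
t61.8 tcp [0.6665 0.083  0.0161] F [-0.1 -0.3 -0.9] open 0.853 grasp 0.0
t62.2 tcp [0.6666 0.0831 0.0164] F [-0.1  0.2  2.9] open 0.507 grasp 48.3
t62.9 tcp [0.6652 0.0829 0.1286] F [-0.1 -0.6 -1.2] open 0.503 grasp 47.8
held 0.5029947477068318
stop True
t65.1 tcp [ 0.4563 -0.0068  0.028 ] F [-0.3  0.6  3.5] open 0.499 grasp 48.6
False
t71.9 tcp [ 0.5322 -0.0552  0.032 ] F [-1.1 -2.  -0.6] open 0.328 grasp 0.8
t72.4 tcp [ 0.5307 -0.0499  0.0319] F [ -4.4 -26.5  -1.1] open 0.332 grasp 12.8
```

View pics/z6.png

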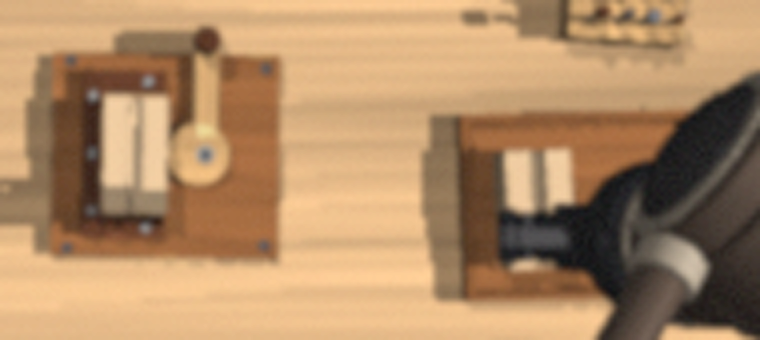

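Block 1 lies slot up in the tray (about px (425,235), partly hidden by the gripper), and block 2 is clamped with the lever shut. Next I gauge block 2.

```bash
python3 - <<'E'
from h import *
g=pick_gauge();np.save("g.npy",g)
L=probe(jig(0,.0028),-2,.050+g[2]-.030);st()
robot.sleep(.8);st()
E
```

```text
touch False
t78.6 tcp [0.5959 0.3335 0.0541] F [-0.3 -1.2  0.3] open 0.747 grasp 0.0
t78.9 tcp [0.5959 0.3334 0.0543] F [-1.1 -0.5  3.4] open 0.415 grasp 50.5
t79.8 tcp [0.5945 0.3328 0.1881] F [-0.3 -0.2 -2.6] open 0.413 grasp 50.1
[(np.float64(15.7), np.float64(0.8)), (np.float64(15.0), np.float64(0.1)), (np.float64(14.0), np.float64(1.3))]
t83.1 tcp [ 0.4559 -0.0039  0.0883] F [ 0.5  0.4 -0.9] open 0.416 grasp 50.1
t83.9 tcp [ 0.4559 -0.0039  0.0883] F [-0.4 -0.2 -1.9] open 0.414 grasp 50.1
```

That stop was force noise: the reading is back at its baseline. I average the force and continue.

```bash
cat >> h.py <<'E'
def fz(n=6):
    v=[]
    for _ in range(n): robot.sleep(.025);v.append(robot.get_state()["contact_force"][2])
    return np.mean(v)
E
python3 - <<'E'
from h import *
g=np.load("g.npy");z0=.020+g[2];xy=jig(0,.0028)
robot.servo_line([*xy,z0+.02],vel=.1);robot.sleep(.4);f0=fz(16);L=[]
for dz in np.arange(.015,-.0051,-.001):
    robot.servo_line([*xy,z0+dz],vel=.03);f=fz()-f0;L.append((round(float(robot.get_state()["eef_pos"][2]-z0)*1000,1),round(float(f),1)))
    if f>8 or (dz>.0095 and f>1.4):break
print(L);st();robot.sleep(.8);st()
E
```

```text
[(15.0, -0.1), (14.0, 0.2), (13.0, 0.2), (12.0, 0.4), (11.0, 0.4), (10.0, 0.3), (9.0, 0.3), (8.0, 0.6), (7.1, 2.1), (6.0, 2.5), (5.1, 2.6), (4.1, 3.0), (3.1, 3.6), (2.1, 3.5), (1.0, 3.7), (0.1, 5.1), (-0.0, 12.4)]
t91.8 tcp [ 0.4561 -0.004   0.0743] F [-3.2 -0.  11.3] open 0.415 grasp 51.6
t92.6 tcp [ 0.4561 -0.004   0.0743] F [-2.1 -0.2 11.2] open 0.414 grasp 51.6
```

Contact sets in at 8 mm, so block 2's slot is 6 mm deep and it goes to the board.

```bash
python3 - <<'E'
from h import *
return_gauge()
openlever()
print(pick_placed())
place(BOARD,BOARDY,.025)
robot.move_to([.164,-.5,.3],R(-60));st()
t=optics.get_image("top")[:,:,::-1];s=optics.get_image("scene")[:,:,::-1]
cv2.imwrite("pics/t9.png",t);cv2.imwrite("pics/s9.png",s)
f=lambda im,x,y,w,h,k:cv2.convertScaleAbs(cv2.resize(im[y:y+h,x:x+w],None,fx=k,fy=k,interpolation=cv2.INTER_CUBIC),alpha=1.7)
cv2.imwrite("pics/z7.png",np.vstack([f(t,170,80,320,120+70,2.4),f(s,140,130,350,170,768/350)[:, :768]][:1]))
cv2.imwrite("pics/z8.png",f(s,145,130,330,150,2.4))
E
```

```text
stop True
t96.2 tcp [0.5946 0.3332 0.0542] F [ 0.5 -0.2  2.9] open 0.416 grasp 50.8
False
t103.8 tcp [ 0.445  -0.1301  0.0329] F [ 7.2  0.3 -4.1] open 0.329 grasp 3.4
t107.4 tcp [ 0.4562 -0.0043  0.028 ] F [-0.2  0.  -0.5] open 0.678 grasp 0.0
t107.7 tcp [ 0.4567 -0.0049  0.0286] F [-0.8 -4.   5.2] open 0.502 grasp 47.3
t108.3 tcp [ 0.4557 -0.0045  0.1292] F [ 0.2  0.4 -1.1] open 0.500 grasp 47.3
0.5004233421178825
stop True
t110.8 tcp [0.4203 0.2976 0.0253] F [-0.8 -0.4  4.3] open 0.503 grasp 48.5
t115.0 tcp [ 0.1647 -0.4996  0.2998] F [ 0.8  0.3 -0.4] open 0.659 grasp 0.0
```

View pics/z7.png

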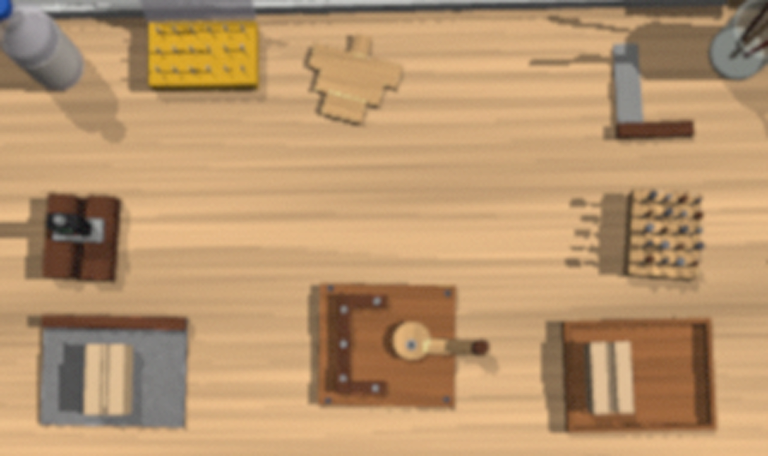

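View pics/z8.png

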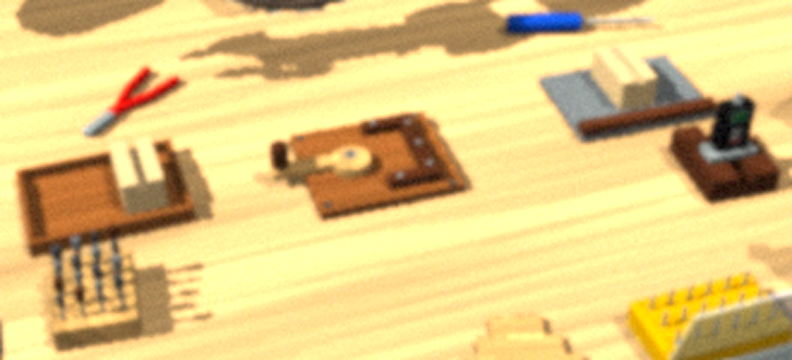

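Block 1 is slot up in the tray, block 2 slot up on the board, the gauge is on its stand and the lever is open; nothing else has moved.

```bash
python3 -c "
from rig import robot, optics
print(robot.hand_in())"
```

```text
the job is handed in; nothing more can be done
None
```

The job is handed in, finished at about 115 s: the left block (10 mm slot) is in the tray, the right block (6 mm slot) is on the board, the gauge is on its stand and the cam lever is open.

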